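# Fit the retaining ring on the mixer spindle

## Task

Take the ring pliers from their stand, spread the retaining ring by its two eyes, carry it over the spindle of the tube mixer, press the sprung washer down gently with it, only as far as the ring needs, and let the ring contract into the groove. Then put the pliers back upright in their stand. Do not overstretch the ring, never touch it with the fingers, and leave the jar, the cup and the tray alone.

Things in the scene. Friction and masses are not known exactly. Their poses are not given: they have to be found in the camera images.
- pliers_grip (a point): Middle of the two dark rubber handle plates of the steel ring pliers, which stand upright in their stand; 75 mm above the tip shoulders. z up, y from handle to handle. Plates: 24 mm wide (x), 46 mm tall (z), flat, outer faces 60 mm apart at rest. Crossbars 60 mm long (y), 16 mm wide (x) lie below them, 46 down to 34 mm above the shoulders.
- pliers_tips (a point): Point midway between the two tip shoulders of the pliers, in the shoulders' plane, 75 mm straight below pliers_grip, same axes. Each tip is a stem 10 x 8 mm with a flat shoulder, from which a tapered pin 4 mm in diameter sticks down 3.6 mm (less than the ring's thickness). Pins at y = +8.5 and -8.5 mm at rest.
- pliers: The ring pliers as a whole, about 160 g, 100 mm tall; origin and axes as pliers_tips. Two crossed halves slide along y on guide rods: squeezing the handles by d moves the tips apart by the same d. A spring opens the handles: 12 N to start, 15 N at the end.
- pliers_b (a joint): How far the pliers are squeezed, m: 0 at rest to 0.034. The pin spacing is 17 mm plus this, the outer handle width 60 mm minus this.
- stand: White plastic block 70 (x) x 80 (y) x 45 mm high, origin under its centre. A slot in its top, 18 (x) x 45 mm (y), 42 mm deep, chamfered, takes the pliers' stems; their crossbars rest on its top, the tip shoulders then 11 mm above the bench.
- nest: Black plastic block 78 x 60 x 25 mm high, origin at bench height under a round stub (16 mm diameter, 3.5 mm high) on its flat top. The ring lies loosely round the stub, flat on the block.
- ring_center (a point): Centre of the closed ring's bore, at half thickness. z along the ring's axis, x from the hinge (at x = -15.8 mm) to the mouth with the eyes. Hole centres of the eyes at x = 23.5, y = +8.5 and -8.5 mm when closed. The frame is fixed in the +y half: when the ring is open by q, its line of symmetry passes through the hinge and is turned by -q/2 about z from x.
- ring: The retaining ring: steel, 24 g, flat, 4 mm thick, bore 26.6 mm, outside 36.6 mm, two halves hinged at the back, each ending in a square eye (13 mm, with an 8 mm square hole). A spring closes it: 4 N at the eyes when closed, 8 N at 0.54 rad. Origin 2 mm below ring_center, same axes.
- ring_b (a joint): Opening q of the ring, rad; 0 closed. Each hole centre moves out 19.5 mm per rad. From about 0.48 the ring passes the spindle (best 0.54, spindle axis 19 mm from the hinge on the line of symmetry; hole centres then 17 mm beyond the axis). Past 0.70 it is overstretched and spoilt. Closing in the groove brings the hole centres to 23.5 mm from the axis, so the tips must follow outward or come off.
- mixer: White tube mixer, base 190 x 200 x 62 mm, a round grey rotor above it (164 mm diameter); origin at the bench, on the spindle's axis; z up. The rotor sits on shims: rotor, spindle and washer together stand 0 to 18 mm higher by an unmeasured amount h. The resting washer's top is 99 mm + h above the bench, the spindle's top 113.3 mm + h: find it by feel.
- washer (a joint): How far the sprung steel washer (54 mm diameter, round the spindle) is pressed down, m: 3 N to start, then 1.2 N more per mm. The steel spindle is 30 mm in diameter, its top edge chamfered 1.4 mm; in the groove, 26 mm. The upper side of the groove is 1.8 mm above the resting washer's top, so the 4 mm ring needs 2.5 mm of travel (6 N) to get in; past 6 mm (10 N) the spring is spoilt.
- jar: White screw-cap jar, 44 mm diameter, 55 mm high, a bystander.
- cup: Clear cup, 60 mm diameter, 60 mm high, a bystander.
- tray: White open tray, 80 x 110 x 35 mm, a bystander.
There are look-alikes about, which are no part of the job. Leave any orange or turquoise look-alike of the pliers alone.

How it is judged:
On the way, in this order (a step that is already met when the one before it is completed fails the run):
1. the ring is lifted off the nest on the tips of the pliers (contact force between pliers and ring above 0.5 N and z of ring_center in the frame of nest above 0.05 m), for 0.2 s.
2. the ring is closed in the spindle's groove (value of joint ring_b below 0.1 rad and horizontal distance between ring_center and mixer below 0.0025 m and value of joint washer between 0.0012 and 0.0034 m and angle between the z axis of ring_center and the z axis of mixer, either way round below 0.1 rad), for 0.2 s.
At the end, for the whole second after the job is handed in: The ring is closed (opening below 0.1 rad) in the groove, centred on the spindle within 2.5 mm and level within 0.1 rad, and holds the washer down by 1.2 to 3.4 mm; the pliers stand upright in their stand's slot, relaxed, fully down within 4 mm; both released and at rest (all of step 2 and z of pliers_tips in the frame of stand between 0.007 and 0.015 m and horizontal distance between pliers_tips and stand below 0.01 m and angle between pliers's own z axis and vertical below 0.12 rad and value of joint pliers_b below 0.003 m and linear speed of each of pliers, ring below 0.02 m/s); the robot touches nothing.
It fails at once if the ring is overstretched (opened beyond 0.70 rad) (value of joint ring_b above 0.7 rad).
It fails at once if the fingers touch the ring (contact force between the fingers and ring above 0.5 N).
It fails at once if the washer is pressed down more than 6 mm (value of joint washer above 0.006 m).
It fails at once if a bystander is pushed more than 30 mm (distance of any of jar, cup, tray from where it was at the start of the episode above 0.03 m).
It also fails if it takes over 72 s, if anything falls off the work surface, if the arm or the gripper's body presses on something with over 40 N, if the wrist force passes 120 N, or if a joint passes its speed limit or range.

## Robot

A 6-joint arm with a two-finger parallel gripper is mounted at the origin on the work surface. World frame = base frame: x ahead of the robot, y to its left, z up, the work surface at z = 0. Lengths are in m, angles in rad, forces in N, time in s.
With the tool pointing down it reaches from about 0.25 to 0.775 m from the base axis. Payload 4 kg.
Tool frame: the origin (TCP) lies at the very end of the fingers, on their centre line; the grasp point (between the pads) lies 19 mm behind it; x points along the fingers, y is the direction in which the jaws open and shut, and the axes are right-handed (so a half turn about x gives the same grasp; the last joint's range is limited). The gripper opens to 94 mm and grips with 3 to 60 N. Pads are 16 mm wide; open, the fingers measure 119 mm over their backs; the gripper's body (75 mm by 177 mm) begins 78 mm behind the grasp point.
Start: joints at [1.01, 0.087, 1.371, -0, 1.684, -0.103], TCP at [0.243, 0.493, 0.206] pointing down, gripper open.
Joint ranges: [-3.1, 3.1], [-0.76, 2.03], [0.27, 2.55], [-1.08, 4.22], [0.17, 2.65], [-2.57, 2.57]. Speed limits (rad/s): [2.79, 2.79, 3.14, 3.14, 3.14, 3.14].

## Interface

Orientations are given as [roll, pitch, yaw] about the fixed x, y, z axes, in that order (R = Rz(yaw) Ry(pitch) Rx(roll)).
In Python, from bench import robot gives the robot as it stands.
- The arm moves only by the tool carry_out, never from a script. Its argument "targets" is a list of rows, each a list of 5 numbers: the closure, from 0 (fully open) to 1 (shut), then the shift along the tool's x, y, z in cm, then the turn about the tool's x in degrees. In form: [[fingers, tx, ty, tz, turn], ...]. A call has 1 to 20 rows; each row shifts and turns the commanded pose from where the row before left it, along the tool's axes as they then stand; what a row does not reach is not made up. A row lasts 1/10 s, in which the tool goes at most 50 mm and 8.59 degrees, less where a joint would pass 70% of its speed; a pose out of reach is approached as far as the arm can. A call is refused whole if a number of a shift passes 5 or a number of a turn 8.59, either way. A call with a gripper value outside its range is refused whole. The fingers move at their own pace and stop on an object; the grip force is fixed at half the most. Time passes only in rows, so rows that do not move let the fingers close. It gives the time, the measured TCP pose, the force and the opening at its end, in the units of the state.
- robot.get_obs(): the state, without advancing time (a new reading comes with each control period).
- robot.snapshot(name): name is "scene" or "top" or "wrist"; returns a dict with "image" (384x512x3 uint8, red, green, blue), "camera_matrix" (3x3 intrinsics, pixels), "pose" (4x4, takes a point from camera to world coordinates). Camera axes: x right, y up, looking along -z (the intrinsics and any distortion apply to the point x, -y, -z); pixel columns grow to the right and rows downward; lengths in m; the calibration is good to about 2 mm. A picture is of the moment at which its call begins. There is no depth.
- robot.close_job(): hands the job in, once; it reports no verdict.
The state is a dict: "time": time; "joint_positions": joint angles; "qvel": joint speeds; "joint_torque": joint torques, N m; "tool_pos": TCP position; "ee_rot": TCP orientation; "wrist_force": force on the tool from outside, world axes, zero at the start; "wrist_torque": the same for the moment, N m; "width": finger opening in m.
Only numpy, scipy, OpenCV 4.12 (cv2) and the standard library are available. Lean on these libraries where they do the work, as an engineer would, in place of code of your own. Each camera call takes 0.05 s, during which the arm holds its last target. There are 200 camera calls.

## Working session

There is one attempt and no reset: what is moved stays moved. The work goes in short steps, Python scripts to look and compute and a tool call to move; the robot and the scene stay as the last step left them, time stands still between calls to the robot, and variables do not carry over. Pictures are saved under pics/ and viewed, about 8 in all and at most 12, crops included, and the job is handed in when it is done.

Besides the shell and the picture viewer there is one more tool, called after "Request:" by a JSON object that holds its "api" and its "payload", one argument or row to a line. carry_out: Moves the arm, as the interface text tells. Its arguments: {"type":"object","properties":{"targets":{"type":"array","items":{"type":"array","items":{"type":"number"}}}},"required":["targets"]}

View pics/t0b.png

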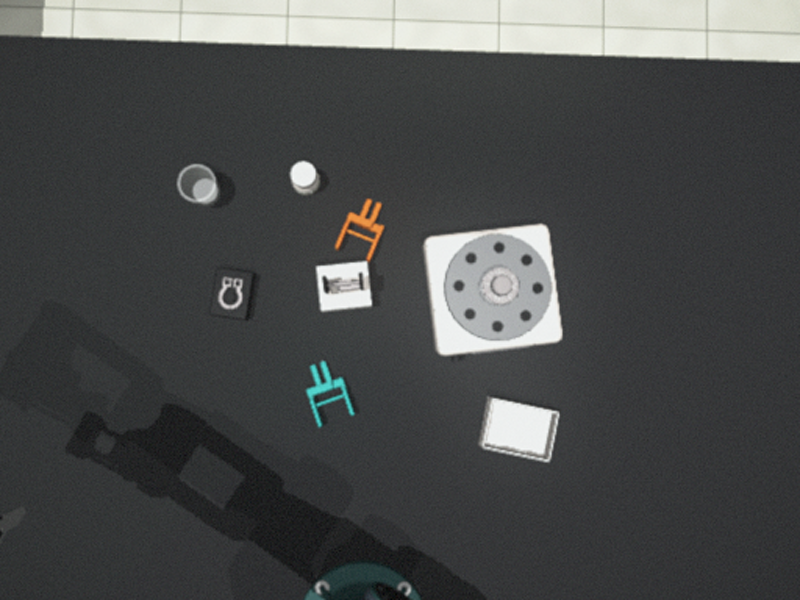

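View pics/s0b.png

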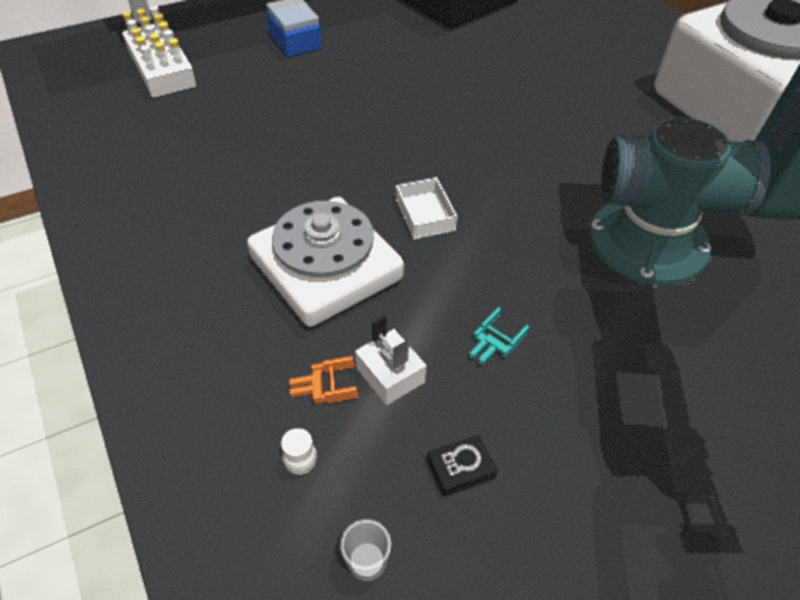

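Top view (800 px scale): the steel pliers stand in the white stand at (344,286). The look-alikes are orange at (362,230) and turquoise at (330,392), so I choose the steel pair. The ring is on the black nest at (232,293) with its eyes towards +x, and the mixer spindle is at (502,285). A second mixer far off in the scene view at (760,40) is not part of the job.

```bash
python3 - <<'E'
from h import *
k=512/800
for n,u,v,z in [("stand",344,286,.045),("plates",345,284,.11),("nest",232,293,.025),("ringc",230,293,.027),("ringeyes",232,281,.027),("spindle",502,285,.12),("jar",303,172,.055),("cup",197,180,.06),("orange",362,230,.01),("tur",330,392,.01)]:
    print(n,ray("t0",u*k,v*k,z).round(4))
for n,u,v,z in [("plateL",380,330,.11),("plateR",399,348,.11),("spindle",322,221,.12),("ringc",468,459,.027)]: print(n,ray("s0",u*k,v*k,z).round(4))
b=snap("wrist","w0")
from scipy.spatial.transform import Rotation as R
o=robot.get_obs();print(R.from_euler('xyz',o["ee_rot"]).as_matrix().round(3)); K,T=cal("w0");print(K,T.round(3))
im=cv2.imread("pics/t0.png")
c=lambda x,y:cv2.resize(im[y:y+64,x:x+85],(400,300),interpolation=cv2.INTER_CUBIC)
out=np.vstack([np.hstack([c(110,155),c(178,150)]),np.hstack([c(280,150),cv2.resize(b,(400,300))])])
cv2.imwrite("pics/c0.png",out)
E
```

```text
stand [0.5422 0.0417 0.045 ]
plates [0.5394 0.0376 0.11  ]
nest [0.5281 0.221  0.025 ]
ringc [0.5278 0.2238 0.027 ]
ringeyes [0.5471 0.2213 0.027 ]
spindle [ 0.5431 -0.1938  0.12  ]
jar [0.7196 0.1106 0.055 ]
cup [0.7007 0.2745 0.06  ]
orange [0.638  0.0162 0.01  ]
tur [0.3731 0.061  0.01  ]
plateL [0.5543 0.034  0.11  ]
plateR [0.5454 0.0733 0.11  ]
spindle [ 0.5411 -0.193   0.12  ]
ringc [0.5198 0.2247 0.027 ]
[[-0.001  0.442  0.897]
 [-0.001  0.897 -0.442]
 [-1.    -0.002 -0.   ]]
[[271.04341055   0.         256.00674374]
 [  0.         271.04341055 194.48019859]
 [  0.           0.           1.        ]] [[ 0.442 -0.867 -0.23   0.177]
 [ 0.897  0.427  0.115  0.527]
 [-0.002 -0.258  0.966  0.384]
 [ 0.     0.     0.     1.   ]]
```

View pics/c0.png

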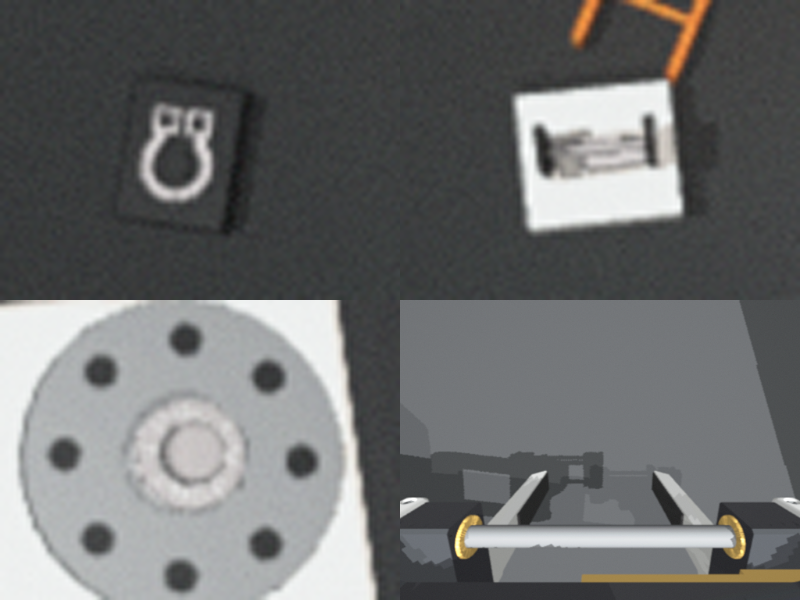

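```bash
cat >> h.py <<'E'
from scipy.spatial.transform import Rotation as Ro
def to(x,y,z):
    o=robot.get_obs();M=Ro.from_euler('xyz',o["ee_rot"]).as_matrix();d=(M.T@(np.array([x,y,z])-o["tool_pos"]))*100
    print("t",round(o["time"],2),"pos",o["tool_pos"].round(4),"yaw_y",np.degrees(np.arctan2(M[1,1],M[0,1])).round(2),"shift cm",d.round(2),"w",round(o["width"],4),"F",o["wrist_force"].round(2))
E
python3 - <<'E'
from h import *
s=85/400
def q(pts,ox,oy,z):
    P=np.array([ray("t0",ox+x*s,oy+y*64/300,z)for x,y in pts]);return P
for n,pts,ox,oy,z in [("stand",[(115,95),(268,80),(283,213),(128,230)],178,150,.045),("nest",[(135,78),(248,93),(232,235),(118,218)],110,155,.025)]:
    P=q(pts,ox,oy,z);a=P[0]-P[3]+P[1]-P[2];b=P[0]-P[1]+P[3]-P[2]
    print(n,P.mean(0).round(4),np.linalg.norm(a)/2,np.linalg.norm(b)/2,"yawx",np.degrees(np.arctan2(a[1],a[0])),"yawy",np.degrees(np.arctan2(b[1],b[0])))
P=q([(175,203),(166,121),(200,124)],110,155,.028);m=(P[1]+P[2])/2;d=m-P[0];print("ring",P.round(4),np.linalg.norm(d),np.degrees(np.arctan2(d[1],d[0])))
# spindle triangulation over z
for z in(.113,.122,.131):
    print(z,ray("t0",280+193*s,150+152*64/300,z)[:2].round(4),ray("s0",321*.64,219*.64,z)[:2].round(4))
E
```

```text
stand [0.5424 0.0416 0.045 ] 0.07104547026698067 0.08094099361925286 yawx 7.482046990389446 yawy 97.47436156804444
nest [0.5263 0.2198 0.025 ] 0.0757671779675803 0.06063864287416035 yawx -4.5178211093633776 yawy 83.3712942877726
ring [[0.5009 0.2226 0.028 ]
 [0.5444 0.2289 0.028 ]
 [0.5433 0.211  0.028 ]] 0.04304610150837628 -3.523820734751868
0.113 [ 0.5437 -0.1945] [ 0.5381 -0.205 ]
0.122 [ 0.5428 -0.1928] [ 0.5414 -0.1959]
0.131 [ 0.5419 -0.191 ] [ 0.5447 -0.1867]
```

Request:
{"api": "carry_out", "payload": {
  "targets": [
    [0,0,0,0,-8],
    [0,0,0,0,-8],
    [0,0,0,0,-8],
    [0,0,0,0,-8],
    [0,0,-2.5,2.1,0],
    [0,0,-2.5,2.1,0],
    [0,0,-2.5,2.1,0],
    [0,0,-2.5,2.1,0],
    [0,0,-2.5,2.1,0],
    [0,0,-2.5,2.1,0],
    [0,0,-2.5,2.1,0],
    [0,0,-2.5,2.1,0],
    [0,0,-2.5,2.1,0],
    [0,0,-2.5,2.1,0],
    [0,0,-2.5,2.1,0],
    [0,0,-2.5,2.1,0],
    [0,0,0,0,0],
    [0,0,0,0,0]
  ]
}}

```text
time: 1.95
tool_pos: [0.5239, 0.2198, 0.2048]
ee_rot: [2.926, 1.569, 3.025]
wrist_force: [-0.3, 0.9, 0.5]
width: 0.0937
```

```bash
python3 - <<'E'
from h import *
b=snap("wrist","w1");to(.542,.0405,.2)
cv2.imwrite("pics/w1b.png",cv2.resize(b[60:320,100:420],(800,650),interpolation=cv2.INTER_CUBIC)[:600])
print(proj("w1",[.527,.222,.029]),proj("w1",[.5,.222,.029]))
E
```

```text
t 2.0 pos [0.5235 0.2205 0.205 ] yaw_y 95.77 shift cm [  0.5  -18.09   0.03] w 0.094 F [ 1.12  0.14 -0.25]
[256.86472853 181.53496788] [258.91720681 161.50132667]
```

View pics/w1b.png

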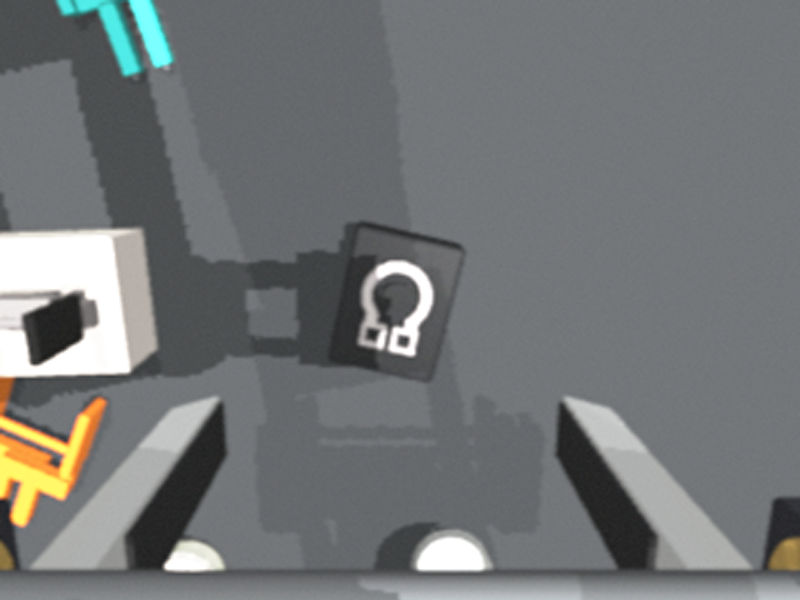

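```bash
python3 - <<'E'
from h import *
r=lambda x,y:ray("w1",100+x/2.5,60+y/2.5,.029)
A,B,C=r(373,335),r(404,341),r(398,297);m=(A+B)/2
print(A,B,C,m,np.linalg.norm(A-B))
for p in(C,r(397,265)):
  d=m-p;print(np.linalg.norm(d[:2]),np.degrees(np.arctan2(d[1],d[0])))
n=[r(*p)for p in[(362,223),(464,246),(430,381),(331,360)]];n=[ray("w1",100+x/2.5,60+y/2.5,.025) for x,y in[(362,223),(464,246),(430,381),(331,360)]]
print(np.mean(n,0));e=n[2]-n[1]+n[3]-n[0];print(np.linalg.norm(e)/2,np.degrees(np.arctan2(e[1],e[0])))
d=B-A;print("AB yaw",np.degrees(np.arctan2(d[1],d[0])))
E
```

```text
[0.5451894  0.21339064 0.029     ] [0.54687828 0.23045475 0.029     ] [0.52298114 0.2247293  0.029     ] [0.54603384 0.2219227  0.029     ] 0.017147483761231416
0.023222922850090717 -6.941435004078335
0.04010876459055328 -0.7545454571029874
[0.52789049 0.22448253 0.025     ]
0.07716795924998024 -7.354899698054763
AB yaw 84.34766962805217
```

Request:
{"api": "carry_out", "payload": {
  "targets": [
    [0,0,-3,0,0],
    [0,0,-3,0,0],
    [0,0,-3,0,0],
    [0,0,-3,0,0],
    [0,0,-3,0,0],
    [0,0,-3,0,0],
    [0,0,0,0,-1.7],
    [0,0,0,0,0],
    [0,0,0,0,0]
  ]
}}

```text
time: 2.9
tool_pos: [0.5417, 0.0428, 0.2056]
ee_rot: [1.321, 1.57, 1.453]
wrist_force: [0.7, 0.0, -0.2]
width: 0.0942
```

```bash
python3 - <<'E'
from h import *
b=snap("wrist","w2");to(.542,.0405,.2)
cv2.imwrite("pics/w2b.png",cv2.resize(b[60:300,96:416],(800,600),interpolation=cv2.INTER_CUBIC))
E
```

```text
t 2.95 pos [0.5418 0.0428 0.2056] yaw_y 97.59 shift cm [ 0.56 -0.23 -0.01] w 0.0938 F [ 0.5  -0.72  0.02]
```

View pics/w2b.png

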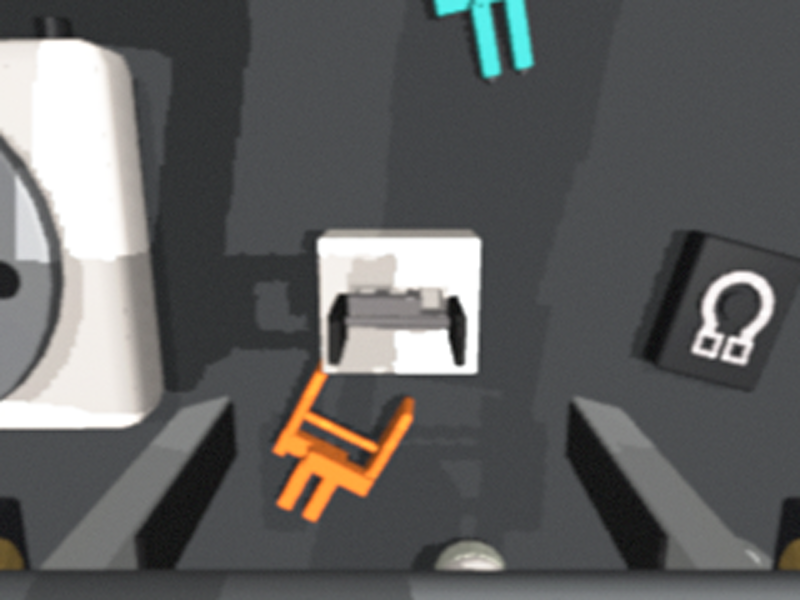

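```bash
python3 - <<'E'
from h import *
r=lambda x,y,z:ray("w2",96+x/2.5,60+y/2.5,z)
print("stand",r(399.5,305,.045)); P=[r(333,362,.109),r(461,362,.109),r(319,236,.045),r(480,236,.045),r(480,374,.045),r(321,374,.045)]
print(np.array(P).round(4),(P[0]+P[1])/2,np.linalg.norm(P[3]-P[2]),np.linalg.norm(P[4]-P[3]))
d=P[3]-P[2]+P[4]-P[5];print(np.degrees(np.arctan2(d[1],d[0])))
# where predicted grip plates would project
c=r(399.5,305,.045)
K,T=cal("w2");a=np.radians(97.6);y=np.array([np.cos(a),np.sin(a),0]);x=np.array([y[1],-y[0],0])
for sx in(-12,12):
  for sy in(-30,30):
    p=c+x*sx/1e3+y*sy/1e3;p[2]=.109;print((proj("w2",p)-[96,60])*2.5)
# ring via this image too
rr=lambda x,y:r(x,y,.029)
print("holes",rr(708,346),rr(737,350))
to(*(c[:2]),.067)
E
```

```text
stand [0.54261376 0.04330003 0.045     ]
[[ 0.5571  0.0167  0.109 ]
 [ 0.5499  0.0707  0.109 ]
 [ 0.513  -0.0012  0.045 ]
 [ 0.5024  0.0785  0.045 ]
 [ 0.5739  0.0902  0.045 ]
 [ 0.5849  0.0072  0.045 ]] [0.55348327 0.04368509 0.109     ] 0.08036339642549113 0.07241152394136531
97.55624260907737
[327.44766266 309.67224254]
[471.42401026 309.56475001]
[329.04132402 364.69113774]
[469.92902293 364.58242011]
holes [0.5466154  0.21359492 0.029     ] [0.54674785 0.22986972 0.029     ]
t 2.95 pos [0.5418 0.0428 0.2056] yaw_y 97.59 shift cm [13.86  0.04  0.09] w 0.0938 F [ 0.5  -0.72  0.02]
```

Request:
{"api": "carry_out", "payload": {
  "targets": [
    [0,2.3,0,0,0],
    [0,2.3,0,0,0],
    [0,2.3,0,0,0],
    [0,2.3,0,0.1,0],
    [0,2.3,0,0,0],
    [0,1.2,0,0,0],
    [0,1.2,0,0,0],
    [0.2,0,0,0,0],
    [0.33,0,0,0,0],
    [0.36,0,0,0,0],
    [0.38,0,0,0,0],
    [0.39,0,0,0,0],
    [0.39,0,0,0,0],
    [0.39,0,0,0,0]
  ]
}}

```text
time: 4.35
tool_pos: [0.5437, 0.0413, 0.0675]
ee_rot: [-0.078, 1.569, 0.052]
wrist_force: [0.0, -1.1, 2.2]
width: 0.0577
```

Request:
{"api": "carry_out", "payload": {
  "targets": [
    [0.39,-1,0,0,0],
    [0.39,-2,0,0,0],
    [0.39,-2,0,0,0],
    [0.39,-2,0,0,0],
    [0.39,-2,0,0,0],
    [0.39,-2,0,0,0],
    [0.39,-1,0,0,7],
    [0.39,0,0,0,7],
    [0.39,0,3,-0.3,0],
    [0.39,0,3,-0.3,0],
    [0.39,0,3,-0.3,0],
    [0.39,0,3,-0.3,0],
    [0.39,0,3,-0.3,0],
    [0.39,0,2.8,-0.3,0],
    [0.39,2,0,0,0],
    [0.39,2,0,0,0],
    [0.39,2,0,0,0],
    [0.39,1,0,0,0],
    [0.39,0,0,0,0],
    [0.39,0,0,0,0]
  ]
}}

```text
time: 6.35
tool_pos: [0.5457, 0.2201, 0.117]
ee_rot: [0.401, 1.57, 0.287]
wrist_force: [0.5, 0.2, -0.7]
width: 0.0574
```

```bash
python3 - <<'E'
from h import *
b=snap("wrist","w3");to(.546,.2215,.0868)
cv2.imwrite("pics/w3b.png",cv2.resize(b[110:260,156:356],(800,600),interpolation=cv2.INTER_CUBIC))
s=snap("scene","s3")
for P in([.5275,.2238,.029],[.546,.2215,.029]):
  u,v=proj("s3",P);print(u,v)
u,v=int(u),int(v)
cv2.imwrite("pics/s3b.png",cv2.resize(s[v-55:v+20,u-50:u+50],(800,600),interpolation=cv2.INTER_CUBIC));print(u,v)
E
```

```text
t 6.4 pos [0.5461 0.2203 0.1177] yaw_y 83.46 shift cm [ 3.09  0.12 -0.03] w 0.0571 F [-0.52  0.73 -1.84]
296.2363963789792 294.5369988567134
288.02538843232935 297.4023088331607
288 297
```

View pics/w3b.png

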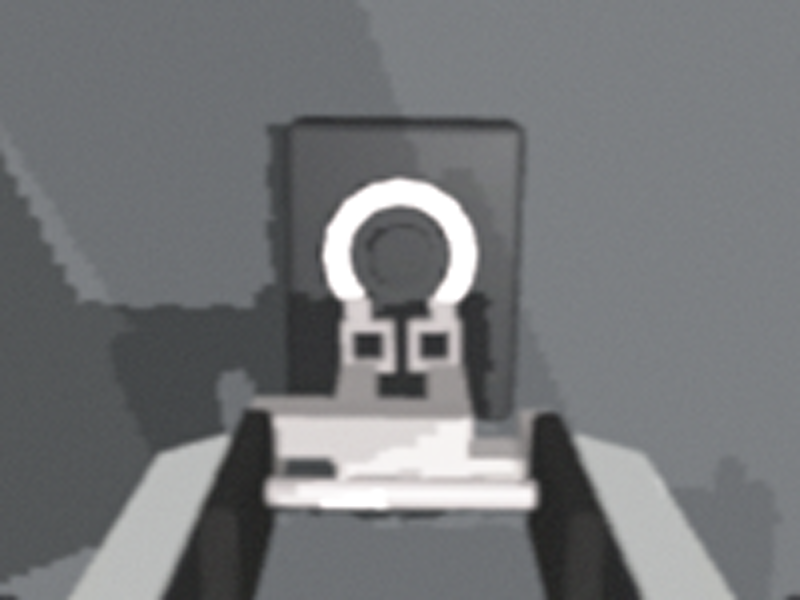

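```bash
python3 - <<'E'
from h import *
r=lambda x,y,z=.029:ray("w3",156+x/4,110+y/4,z)
A,B=r(368,346),r(433,346);m=(A+B)/2;print(A,B,m,np.linalg.norm(A-B))
d=B-A;print("yaw",np.degrees(np.arctan2(d[1],d[0])));c=r(400,253);print(c,np.linalg.norm((m-c)[:2]))
to(m[0],m[1],.0868)
o=robot.get_obs();a=np.radians(83.5);p=o["tool_pos"]-[0,0,.056]
y=np.array([np.cos(a),np.sin(a),0]);x=np.array([y[1],-y[0],0])
for sy in(-9.7,9.7):
  for sx in (-5,5):
    for e in(-4,4): print((proj("w3",p+y*(sy+e)/1e3+x*sx/1e3)-[156,110])*4)
E
```

```text
[0.54492179 0.21296419 0.029     ] [0.54681696 0.22946394 0.029     ] [0.54586937 0.22121406 0.029     ] 0.016608230845029937
yaw 83.44769550806602
[0.52192008 0.22383529 0.029     ] 0.024092308901536158
t 6.45 pos [0.5463 0.2203 0.118 ] yaw_y 83.46 shift cm [ 3.12  0.08 -0.06] w 0.0574 F [-0.06  0.31 -1.33]
[335.88249188 365.79060836]
[371.43857326 365.75935279]
[336.59231896 407.98790507]
[371.77607038 407.95706251]
[422.10624143 365.71481339]
[457.66267678 365.68355751]
[421.91316308 407.91311164]
[457.09726109 407.88226878]
```

View pics/s3b.png

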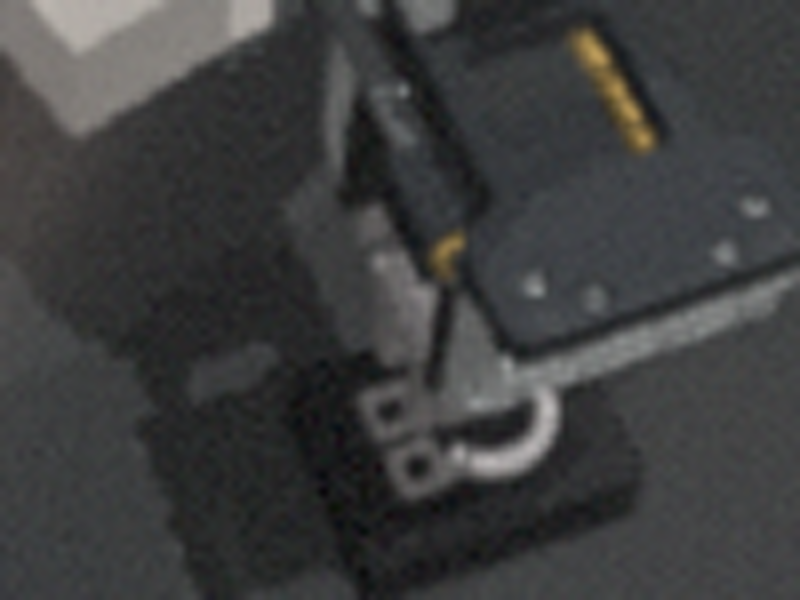

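```bash
python3 - <<'E'
from h import *
im=cv2.imread("pics/w3.png").mean(2).astype(int)
for v in(203,204,205,206,207):print(v,im[v,236:278])
E
```

```text
203 [ 52  50  51  58  87 128 147 151 151 150 151 150 149 140 124 110 109 105
  87  58  50  60  77  89  90  94 113 136 148 151 152 151 151 152 147 130
  93  59  49  53  54  69]
204 [ 51  50  51  60 101 134 149 151 151 151 150 151 148 132  98  61  47  52
  50  50  50  53  50  49  49  60  96 132 149 151 152 150 152 151 148 136
 102  63  50  50  55  71]
205 [ 50  49  49  62 103 137 151 153 151 150 151 152 150 133  98  61  47  50
  47  51  51  50  49  50  49  60  97 133 149 152 151 150 151 151 151 146
 114  67  49  50  54  72]
206 [ 51  50  48  69 114 144 151 153 151 151 151 149 149 131  95  59  48  49
  51  52  48  50  49  49  50  60  96 131 149 150 151 150 151 150 151 148
 116  70  51  49  55  70]
207 [ 48  48  53  77 120 148 151 150 150 151 151 152 150 131  97  58  48  48
  48  50  49  48  48  48  48  57  95 131 148 151 150 151 151 151 150 148
 121  78  51  48  56  68]
```

Request:
{"api": "carry_out", "payload": {
  "targets": [
    [0.37,0,0,-0.03,0],
    [0.37,1,0,0,0],
    [0.37,1,0,0,0],
    [0.37,0.3,0,0,0],
    [0.37,0,0,0,0],
    [0.37,0,0,0,0]
  ]
}}

```text
time: 7.05
tool_pos: [0.5451, 0.2202, 0.0932]
ee_rot: [-2.916, 1.57, -3.03]
wrist_force: [0.0, 0.2, -2.6]
width: 0.0592
```

```bash
python3 - <<'E'
from h import *
b=snap("wrist","w4");to(.546,.2212,.0868)
cv2.imwrite("pics/w4b.png",cv2.resize(b[150:240,196:316],(800,600),interpolation=cv2.INTER_CUBIC))
E
```

```text
t 7.1 pos [0.5453 0.2202 0.0936] yaw_y 83.47 shift cm [0.68 0.1  0.06] w 0.0594 F [ 0.62 -0.14 -2.17]
```

View pics/w4b.png

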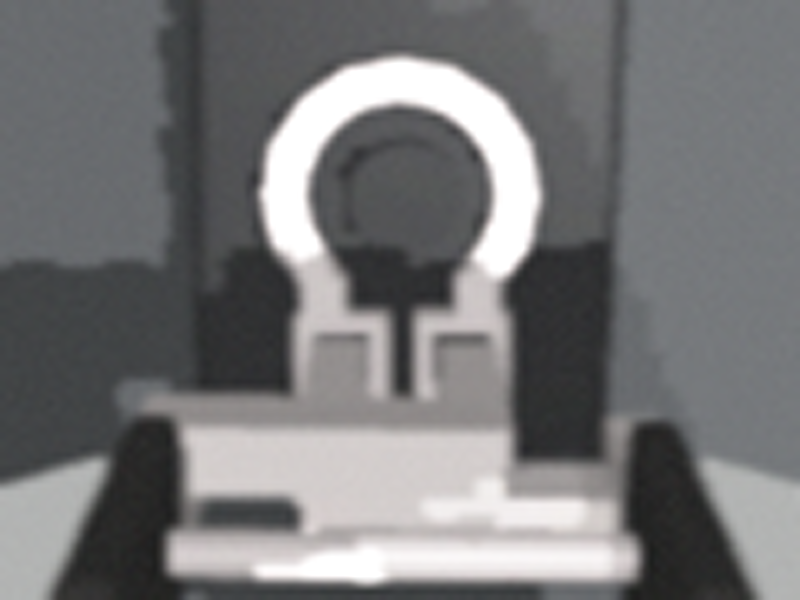

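Request:
{"api": "carry_out", "payload": {
  "targets": [
    [0.37,0.3,0,0.04,0],
    [0.37,0.2,0,0,0],
    [0.37,0,0,0,0],
    [0.37,0,0,0,0]
  ]
}}

```text
time: 7.5
tool_pos: [0.5455, 0.2201, 0.0884]
ee_rot: [-2.816, 1.571, -2.93]
wrist_force: [-0.4, -0.1, -1.5]
width: 0.0594
```

```bash
python3 - <<'E'
from h import *
b=snap("wrist","w5")
for i in range(3):to(.546,.2212,.0858);robot.snapshot("wrist")
cv2.imwrite("pics/w5b.png",cv2.resize(b[150:240,196:316],(800,600),interpolation=cv2.INTER_CUBIC))
E
```

```text
t 7.55 pos [0.5456 0.2202 0.0885] yaw_y 83.47 shift cm [0.27 0.11 0.03] w 0.0593 F [ 0.02 -0.32 -1.36]
t 7.6 pos [0.5456 0.2202 0.0886] yaw_y 83.47 shift cm [0.28 0.11 0.03] w 0.0597 F [ 0.18 -1.27 -1.56]
t 7.65 pos [0.5456 0.2202 0.0886] yaw_y 83.47 shift cm [0.28 0.11 0.03] w 0.0591 F [ 0.25  0.03 -2.46]
```

Request:
{"api": "carry_out", "payload": {
  "targets": [
    [0.37,0.15,0,0,0],
    [0.37,0.05,0,0,0],
    [0.37,0,0,0,0]
  ]
}}

```text
time: 8.0
tool_pos: [0.5454, 0.2201, 0.0863]
ee_rot: [-3.05, 1.57, 3.12]
wrist_force: [-0.8, 1.0, -1.5]
width: 0.0596
```

```bash
python3 - <<'E'
from h import *
for i in range(4):to(.546,.2212,.0858);b=snap("wrist","w5")
cv2.imwrite("pics/w5b.png",cv2.resize(b[150:240,196:316],(800,600),interpolation=cv2.INTER_CUBIC))
E
```

```text
t 8.0 pos [0.5454 0.2201 0.0863] yaw_y 83.47 shift cm [0.05 0.11 0.05] w 0.0596 F [-0.85  0.96 -1.54]
t 8.05 pos [0.5455 0.2201 0.0864] yaw_y 83.47 shift cm [0.06 0.11 0.04] w 0.0594 F [ 0.3  -0.3  -1.76]
t 8.1 pos [0.5455 0.2202 0.0864] yaw_y 83.47 shift cm [0.06 0.11 0.04] w 0.059 F [-0.53 -0.39 -2.03]
t 8.15 pos [0.5455 0.2202 0.0865] yaw_y 83.47 shift cm [0.07 0.11 0.03] w 0.0595 F [ 0.49  0.75 -1.68]
```

Request:
{"api": "carry_out", "payload": {
  "targets": [
    [0.37,0.06,0,0,0],
    [0.39,0,0,0,0],
    [0.41,0,0,0,0],
    [0.43,0,0,0,0],
    [0.45,0,0,0,0],
    [0.47,0,0,0,0],
    [0.49,0,0,0,0],
    [0.51,0,0,0,0],
    [0.53,0,0,0,0],
    [0.55,0,0,0,0],
    [0.57,0,0,0,0],
    [0.59,0,0,0,0],
    [0.6,0,0,0,0],
    [0.61,0,0,0,0],
    [0.615,0,0,0,0],
    [0.62,0,0,0,0],
    [0.62,0,0,0,0]
  ]
}}

```text
time: 9.9
tool_pos: [0.5456, 0.2202, 0.0859]
ee_rot: [0.621, 1.571, 0.507]
wrist_force: [0.7, 0.6, -1.8]
width: 0.0366
```

```bash
python3 - <<'E'
from h import *
for i in range(2):to(.546,.2212,.0858);b=snap("wrist","w6")
cv2.imwrite("pics/w6b.png",cv2.resize(b[150:240,196:316],(800,600),interpolation=cv2.INTER_CUBIC))
E
```

```text
t 9.9 pos [0.5456 0.2202 0.0859] yaw_y 83.47 shift cm [0.01 0.11 0.03] w 0.0366 F [ 0.69  0.64 -1.79]
t 9.95 pos [0.5456 0.2202 0.0859] yaw_y 83.47 shift cm [0.01 0.11 0.03] w 0.0364 F [-0.38  0.88 -2.53]
```

View pics/w6b.png

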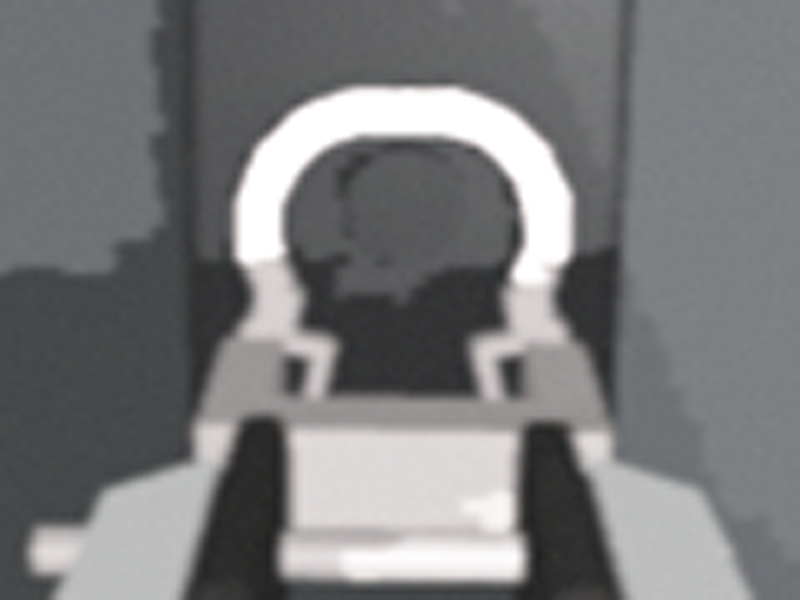

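```bash
python3 - <<'E'
from h import *
r=lambda x,y,z=.029:ray("w6",196+x/6.667,150+y/6.667,z)
o=robot.get_obs();M=Ro.from_euler('xyz',o["ee_rot"]).as_matrix()
for n,p in dict(out=(403,86),inn=(405,137),L=(234,220),R=(574,220),eL=(335,350),eR=(470,347)).items(): print(n,((M.T@(r(*p)-o["tool_pos"]))*1e3).round(1))
E
```

```text
out [ 56.9   1.4 -39. ]
inn [ 56.9   1.6 -32.2]
L [ 56.9 -21.2 -21. ]
R [ 56.9  24.2 -21. ]
eL [56.9 -7.9 -2.9]
eR [56.9 10.5 -3.3]
```

Request:
{"api": "carry_out", "payload": {
  "targets": [
    [0.625,0,0,0,0],
    [0.63,0,0,0,0],
    [0.63,0,0,0,0],
    [0.63,-0.3,0,0,0],
    [0.63,-0.5,0,0,0],
    [0.63,-1,0,0,0],
    [0.63,-1.5,0,0,0],
    [0.63,-1.5,0,0,0],
    [0.63,-1.5,0,0,0],
    [0.63,-1,0,0,0],
    [0.63,-0.5,0,0,0],
    [0.63,0,0,0,0],
    [0.63,0,0,0,0],
    [0.63,0,0,0,0]
  ]
}}

```text
time: 11.4
tool_pos: [0.545, 0.22, 0.1628]
ee_rot: [-2.784, 1.569, -2.898]
wrist_force: [0.5, 0.4, -2.5]
width: 0.0354
```

```bash
python3 - <<'E'
from h import *
to(.5425,-.1935,.24);b=snap("wrist","w7")
cv2.imwrite("pics/w7b.png",cv2.resize(b[150:240,196:316],(800,600),interpolation=cv2.INTER_CUBIC))
E
```

```text
t 11.4 pos [0.545  0.22   0.1628] yaw_y 83.47 shift cm [ -7.7  -41.12   4.44] w 0.0354 F [ 0.54  0.41 -2.53]
```

View pics/w7b.png

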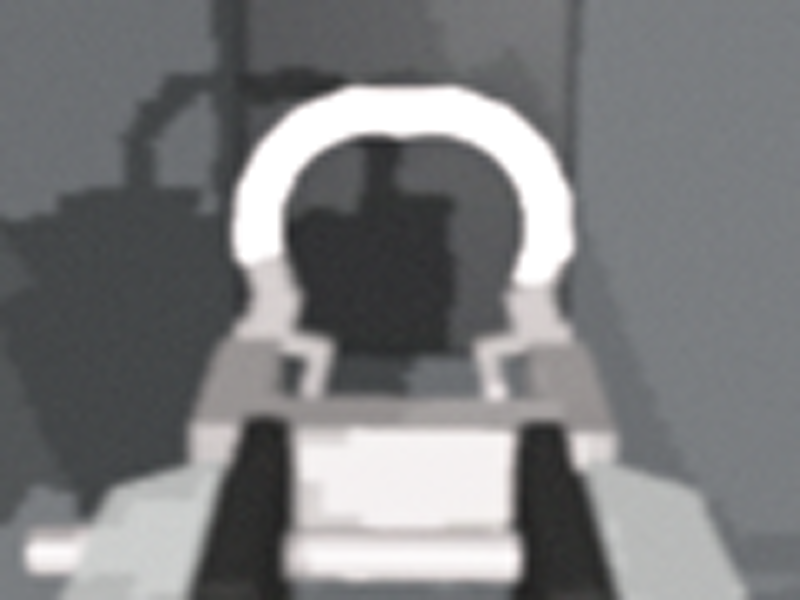

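Request:
{"api": "carry_out", "payload": {
  "targets": [
    [0.63,-1,0,0,0],
    [0.63,-1.5,0,0,0],
    [0.63,-1.5,0,0,0],
    [0.63,-1.5,0,0,0],
    [0.63,-1.5,0,0,0],
    [0.63,-0.5,-1,0,0],
    [0.63,0,-2,0.4,0],
    [0.63,0,-2.5,0.4,0],
    [0.63,0,-2.5,0.4,0],
    [0.63,0,-2.5,0.4,0],
    [0.63,0,-2.5,0.4,0],
    [0.63,0,-2.5,0.4,0],
    [0.63,0,-2.5,0.4,0],
    [0.63,0,-2.5,0.4,0],
    [0.63,0,-2.5,0.4,0],
    [0.63,0,-2.5,0.4,0],
    [0.63,0,-2.5,0.4,0]
  ]
}}

```text
time: 13.15
tool_pos: [0.5568, -0.0647, 0.239]
ee_rot: [-2.609, 1.57, -2.723]
wrist_force: [-0.3, 0.6, -1.2]
width: 0.035
```

Request:
{"api": "carry_out", "payload": {
  "targets": [
    [0.63,0,-2.5,0.4,0],
    [0.63,0,-2.5,0.4,0],
    [0.63,0,-2.5,0.4,0],
    [0.63,0,-2.5,0.4,0],
    [0.63,0,-2,0.2,0],
    [0.63,0,-0.8,0,0],
    [0.63,0,0,0,0],
    [0.63,0,0,0,0],
    [0.63,0,0,0,0]
  ]
}}

```text
time: 14.05
tool_pos: [0.5608, -0.1912, 0.2391]
ee_rot: [1.169, 1.57, 1.056]
wrist_force: [-0.6, -0.6, -2.3]
width: 0.0353
```

```bash
python3 - <<'E'
from h import *
to(.5588,-.1968,.238);b=snap("wrist","w8")
cv2.imwrite("pics/w8b.png",cv2.resize(b[115:265,156:356],(800,600),interpolation=cv2.INTER_CUBIC))
E
```

```text
t 14.05 pos [ 0.5608 -0.1912  0.2391] yaw_y 83.54 shift cm [ 0.11 -0.58 -0.13] w 0.0353 F [-0.56 -0.59 -2.32]
```

View pics/w8b.png

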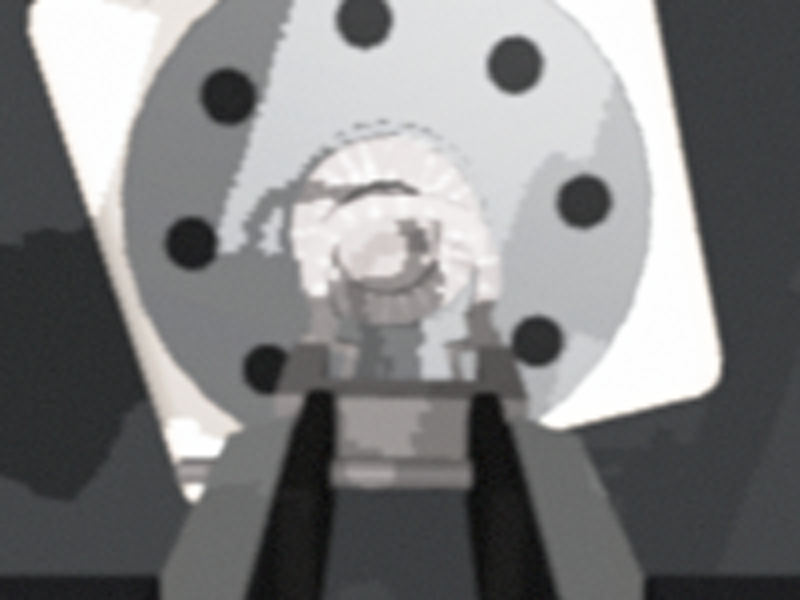

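```bash
cat > fit.py <<'E'
from h import *
from scipy.ndimage import map_coordinates,gaussian_filter
def grad(f):
    g=gaussian_filter(cv2.imread(f"pics/{f}.png").mean(2),.7);return np.gradient(g)
G={f:grad(f) for f in("w8","t0")}
th=np.linspace(0,2*np.pi,90,endpoint=False)
def PJ(f,P):
    K,T=cal(f);p=(np.linalg.inv(T)@np.c_[P,np.ones(len(P))].T)[:3];q=K@(p*[[1],[-1],[-1]]);return q[:2]/q[2]
def score(f,x,y,r,z,sel=None):
    a=th if sel is None else th[sel]
    P=np.c_[x+r*np.cos(a),y+r*np.sin(a),0*a+z];u=PJ(f,P);u2=PJ(f,P+np.c_[1e-3*np.cos(a),1e-3*np.sin(a),0*a]);n=(u2-u);n/=np.linalg.norm(n,axis=0)
    gy,gx=[map_coordinates(g,[u[1],u[0]],order=1) for g in G[f]]
    return np.minimum(np.abs(gx*n[0]+gy*n[1]),25).mean()
E
python3 - <<'E'
from fit import *
back=np.cos(th)<0.3   # side away from the pliers in w8
for f in("w8","t0"):
  R=[]
  for h in np.arange(0,.0181,.003):
    for x in np.arange(.534,.553,.001):
      for y in np.arange(-.203,-.184,.001):
        s=None if f=="t0" else back
        R.append((score(f,x,y,.027,.099+h,s)+score(f,x,y,.0136,.1133+h),h,x,y))
  R.sort(reverse=True);print(f,np.array(R[:8]).round(4))
for z in(.08,.09,.1):print("holes",z,ray("w8",156+387/4,115+219/4,z).round(4))
print("spindle disc",ray("w8",156+388/4,115+238/4,.123).round(4))
E
```

```text
w8 [[ 2.69240e+01  3.00000e-03  5.44000e-01 -1.93000e-01]
 [ 2.67693e+01  6.00000e-03  5.44000e-01 -1.93000e-01]
 [ 2.59684e+01  9.00000e-03  5.43000e-01 -1.93000e-01]
 [ 2.58542e+01  1.20000e-02  5.43000e-01 -1.92000e-01]
 [ 2.58403e+01  9.00000e-03  5.43000e-01 -1.92000e-01]
 [ 2.58075e+01  0.00000e+00  5.45000e-01 -1.93000e-01]
 [ 2.57826e+01  0.00000e+00  5.44000e-01 -1.94000e-01]
 [ 2.57779e+01  0.00000e+00  5.45000e-01 -1.94000e-01]]
t0 [[ 2.39125e+01  0.00000e+00  5.46000e-01 -1.95000e-01]
 [ 2.36014e+01  3.00000e-03  5.46000e-01 -1.94000e-01]
 [ 2.34678e+01  3.00000e-03  5.46000e-01 -1.95000e-01]
 [ 2.34062e+01  6.00000e-03  5.46000e-01 -1.94000e-01]
 [ 2.32375e+01  9.00000e-03  5.45000e-01 -1.93000e-01]
 [ 2.31564e+01  6.00000e-03  5.45000e-01 -1.94000e-01]
 [ 2.30895e+01  1.20000e-02  5.45000e-01 -1.93000e-01]
 [ 2.30736e+01  0.00000e+00  5.46000e-01 -1.94000e-01]]
holes 0.08 [ 0.5451 -0.1926  0.08  ]
holes 0.09 [ 0.5434 -0.1922  0.09  ]
holes 0.1 [ 0.5417 -0.1919  0.1   ]
spindle disc [ 0.5431 -0.1916  0.123 ]
```

Request:
{"api": "carry_out", "payload": {
  "targets": [
    [0.63,0,-0.24,-0.05,0],
    [0.63,0,-0.23,0,0],
    [0.63,1,0,0,0],
    [0.63,1.5,0,0,0],
    [0.63,1.5,0,0,0],
    [0.63,0.5,0,0,0],
    [0.63,0,0,0,0],
    [0.63,0,0,0,0],
    [0.63,0,0,0,0]
  ]
}}

```text
time: 15.0
tool_pos: [0.5601, -0.1971, 0.1948]
ee_rot: [-0.262, 1.569, -0.376]
wrist_force: [0.5, -0.3, -2.6]
width: 0.0353
```

```bash
python3 - <<'E'
from h import *
for i in range(3): to(.5598,-.1958,.189);b=snap("wrist","w9")
cl=cv2.createCLAHE(2,(4,4)).apply(b[130:250,176:336].mean(2).astype('uint8'))
cv2.imwrite("pics/w9b.png",cv2.resize(cl,(800,600),interpolation=cv2.INTER_CUBIC))
import fit
fit.G["w9"]=fit.grad("w9");th=fit.th;back=np.cos(th)<-.2
R=sorted(((fit.score("w9",x,y,.027,.106,back),x,y) for x in np.arange(.535,.552,.0005) for y in np.arange(-.2,-.185,.0005)),reverse=True);print(np.array(R[:4]).round(4))
E
```

```text
t 15.0 pos [ 0.5601 -0.1971  0.1948] yaw_y 83.47 shift cm [ 0.58  0.12 -0.05] w 0.0353 F [ 0.53 -0.31 -2.62]
t 15.05 pos [ 0.5601 -0.1971  0.1949] yaw_y 83.47 shift cm [ 0.59  0.12 -0.05] w 0.0353 F [-0.14  0.4  -2.28]
t 15.1 pos [ 0.5601 -0.197   0.1948] yaw_y 83.47 shift cm [ 0.58  0.12 -0.05] w 0.0355 F [ 0.06  0.48 -1.99]
[[13.5342  0.552  -0.195 ]
 [13.2956  0.552  -0.1945]
 [13.2445  0.552  -0.1955]
 [13.1766  0.5515 -0.1945]]
```

View pics/w9b.png

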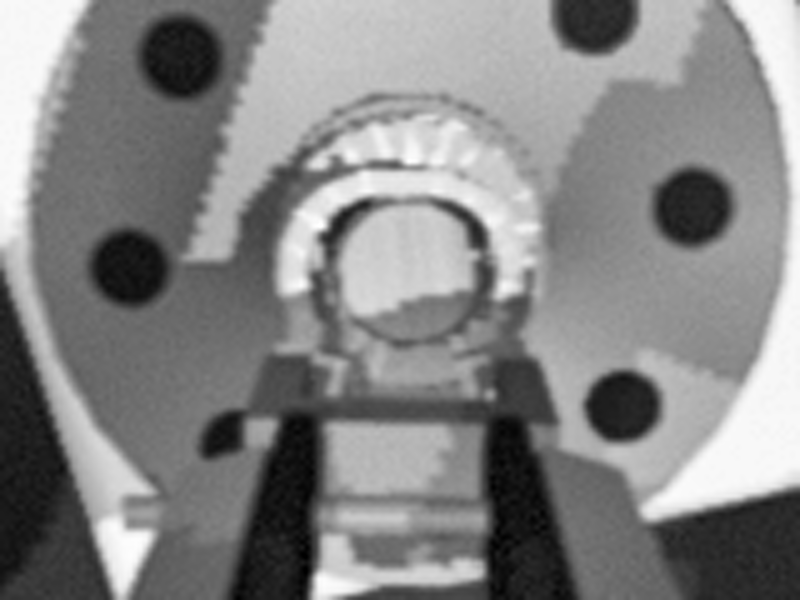

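```bash
python3 - <<'E'
from h import *
o=robot.get_obs();M=Ro.from_euler('xyz',o["ee_rot"]).as_matrix()
r=lambda x,y,z:(((M.T@(ray("w9",176+x/5,130+y/5,z)-o["tool_pos"]))*1e3).round(1)[1:])
zr=o["tool_pos"][2]-.0565
print("ring out",r(405,168,zr),"inn",r(405,199,zr),"L",r(275,260,zr),"R",r(532,260,zr))
for h in(0,.004,.008,.012):
  z=.1133+h;a,b,c,d=r(338,273,z),r(475,273,z),r(407,205,z),r(407,343,z);print(h,"spindle",r(406.5,274,z),"diam",b[0]-a[0],d[1]-c[1])
E
```

```text
ring out [  1.8 -38.3] inn [  1.8 -32.8] L [-21.3 -21.9] R [ 24.4 -21.9]
0 spindle [  2.2 -13.6] diam 27.0 27.9
0.004 spindle [  2.2 -14.5] diam 26.6 27.5
0.008 spindle [  2.2 -15.4] diam 26.1 27.1
0.012 spindle [  2.1 -16.4] diam 25.7 26.6
```

Request:
{"api": "carry_out", "payload": {
  "targets": [
    [0.63,0,0.05,0.18,0],
    [0.63,0.3,0,0,0],
    [0.63,0.3,0,0,0],
    [0.63,0.3,0,0,0],
    [0.63,0,0,0,0],
    [0.63,0,0,0,0]
  ]
}}

```text
time: 15.75
tool_pos: [0.5613, -0.1965, 0.1846]
ee_rot: [2.758, 1.57, 2.644]
wrist_force: [-0.5, 0.2, -2.2]
width: 0.0351
```

Request:
{"api": "carry_out", "payload": {
  "targets": [
    [0.63,0.1,0,0,0],
    [0.63,0.1,0,0,0],
    [0.63,0.1,0,0,0],
    [0.63,0,0,0,0]
  ]
}}

```text
time: 16.15
tool_pos: [0.5614, -0.1966, 0.1817]
ee_rot: [2.794, 1.571, 2.68]
wrist_force: [-0.7, -0.1, -2.6]
width: 0.0353
```

Request:
{"api": "carry_out", "payload": {
  "targets": [
    [0.63,0.1,0,0,0],
    [0.63,0.1,0,0,0],
    [0.63,0.1,0,0,0],
    [0.63,0,0,0,0]
  ]
}}

```text
time: 16.55
tool_pos: [0.5614, -0.1965, 0.1786]
ee_rot: [2.7, 1.57, 2.587]
wrist_force: [-1.2, 0.2, -2.2]
width: 0.0352
```

Request:
{"api": "carry_out", "payload": {
  "targets": [
    [0.63,0.1,0,0,0],
    [0.63,0.1,0,0,0],
    [0.63,0,0,0,0]
  ]
}}

```text
time: 16.85
tool_pos: [0.5615, -0.1965, 0.1766]
ee_rot: [2.762, 1.57, 2.648]
wrist_force: [-0.6, 0.2, -1.1]
width: 0.0353
```

Request:
{"api": "carry_out", "payload": {
  "targets": [
    [0.63,0.1,0,0,0],
    [0.63,0.1,0,0,0],
    [0.63,0,0,0,0]
  ]
}}

```text
time: 17.15
tool_pos: [0.5615, -0.1966, 0.1746]
ee_rot: [2.599, 1.571, 2.485]
wrist_force: [-1.4, -0.3, -1.7]
width: 0.0352
```

Request:
{"api": "carry_out", "payload": {
  "targets": [
    [0.63,0.1,0,0,0],
    [0.63,0.1,0,0,0],
    [0.63,0,0,0,0]
  ]
}}

```text
time: 17.45
tool_pos: [0.5615, -0.1966, 0.1727]
ee_rot: [2.41, 1.571, 2.296]
wrist_force: [-0.1, -0.1, -1.9]
width: 0.0354
```

```bash
python3 - <<'E'
from h import *
for i in range(3): to(.5598,-.1958,.17);b=snap("wrist","w10")
E
```

```text
t 17.45 pos [ 0.5615 -0.1966  0.1727] yaw_y 83.47 shift cm [ 0.27  0.06 -0.18] w 0.0354 F [-0.07 -0.11 -1.87]
t 17.5 pos [ 0.5615 -0.1966  0.1727] yaw_y 83.47 shift cm [ 0.27  0.06 -0.18] w 0.0352 F [-1.49 -0.42 -1.83]
t 17.55 pos [ 0.5615 -0.1966  0.1728] yaw_y 83.47 shift cm [ 0.28  0.06 -0.18] w 0.0355 F [-1.63 -0.04 -2.17]
```

Request:
{"api": "carry_out", "payload": {
  "targets": [
    [0.63,0.1,0,0,0],
    [0.63,0.1,0,0,0],
    [0.63,0,0,0,0]
  ]
}}

```text
time: 17.9
tool_pos: [0.5616, -0.1966, 0.1714]
ee_rot: [-0.172, 1.57, -0.286]
wrist_force: [-2.7, 0.6, 0.4]
width: 0.0354
```

Request:
{"api": "carry_out", "payload": {
  "targets": [
    [0.63,0.1,0,0,0],
    [0.63,0,0,0,0],
    [0.63,0,0,0,0]
  ]
}}

```text
time: 18.2
tool_pos: [0.5617, -0.1966, 0.1704]
ee_rot: [-0.181, 1.57, -0.295]
wrist_force: [-1.8, 0.9, 2.5]
width: 0.0355
```

Request:
{"api": "carry_out", "payload": {
  "targets": [
    [0.63,0.1,0,0,0],
    [0.63,0,0,0,0],
    [0.63,0,0,0,0]
  ]
}}

```text
time: 18.5
tool_pos: [0.562, -0.1967, 0.1693]
ee_rot: [-0.165, 1.569, -0.279]
wrist_force: [-1.5, 0.2, 2.6]
width: 0.0352
```

Request:
{"api": "carry_out", "payload": {
  "targets": [
    [0.63,0,0,-0.07,0],
    [0.63,0,0,-0.06,0],
    [0.63,0,0,0,0],
    [0.63,0,0,0,0]
  ]
}}

```text
time: 18.9
tool_pos: [0.5608, -0.1966, 0.1693]
ee_rot: [-0.163, 1.569, -0.277]
wrist_force: [0.8, -0.8, 3.3]
width: 0.0354
```

```bash
python3 - <<'E'
from h import *
F=[];Z=[]
for i in range(12):
  b=robot.snapshot("wrist");o=robot.get_obs();F.append(o["wrist_force"]);Z.append(o["tool_pos"])
print(np.mean(F,0),np.std(F,0),np.mean(Z,0))
snap("wrist","w11");snap("scene","s11")
E
```

```text
[ 1.30123277 -0.11621551  3.38699473] [0.54583547 0.61523527 0.47144529] [ 0.56045843 -0.19649335  0.1690734 ]
```

Request:
{"api": "carry_out", "payload": {
  "targets": [
    [0.63,0.05,0,0,0],
    [0.63,0.05,0,0,0],
    [0.63,0,0,0,0],
    [0.63,0,0,0,0]
  ]
}}

```text
time: 20.0
tool_pos: [0.5603, -0.1965, 0.1681]
ee_rot: [-0.215, 1.57, -0.329]
wrist_force: [0.5, -0.7, 5.0]
width: 0.035
```

```bash
python3 - <<'E'
from h import *
F=[];Z=[]
for i in range(12):
  b=robot.snapshot("wrist");o=robot.get_obs();F.append(o["wrist_force"]);Z.append(o["tool_pos"])
print(np.mean(F,0),np.std(F,0),np.mean(Z,0))
E
```

```text
[ 1.00235714 -0.68561838  4.62791478] [0.49320751 0.53762295 0.35718598] [ 0.56029881 -0.19645417  0.16795925]
```

Request:
{"api": "carry_out", "payload": {
  "targets": [
    [0.616,0,0,0.04,0],
    [0.602,0,0,0.04,0],
    [0.588,0,0,0.04,0],
    [0.574,0,0,0.04,0],
    [0.56,0,0,0.04,0],
    [0.546,0,0,0.04,0],
    [0.532,0,0,0.04,0],
    [0.518,0,0,0.04,0],
    [0.504,0,0,0.04,0],
    [0.49,0,0,0.04,0],
    [0.476,0,0,0.04,0],
    [0.462,0,0,0.04,0],
    [0.448,0,0,0.04,0],
    [0.434,0,0,0.04,0],
    [0.42,0,0,0.04,0],
    [0.405,0,0,0.04,0],
    [0.39,0,0,0,0],
    [0.38,0,0,0,0],
    [0.38,0,0,0,0]
  ]
}}

```text
time: 22.5
tool_pos: [0.5665, -0.1977, 0.1679]
ee_rot: [-1.572, 1.57, -1.686]
wrist_force: [-0.6, -0.9, 4.4]
width: 0.0585
```

```bash
python3 - <<'E'
from h import *
F=[];Z=[]
for i in range(6):
  b=snap("wrist","w12");o=robot.get_obs();F.append(o["wrist_force"]);Z.append(o["tool_pos"])
print(np.mean(F,0),np.mean(Z,0),o["width"],o["time"])
cl=cv2.createCLAHE(2,(4,4)).apply(b[130:250,176:336].mean(2).astype('uint8'))
cv2.imwrite("pics/w12b.png",cv2.resize(cl,(800,600),interpolation=cv2.INTER_CUBIC))
E
```

```text
[-0.7938884  -0.79568469  4.51824788] [ 0.56656363 -0.1975577   0.16790837] 0.05835458831585464 22.8
```

Request:
{"api": "carry_out", "payload": {
  "targets": [
    [0.38,-0.06,0,0,0],
    [0.38,-0.06,0,0,0],
    [0.38,-0.03,0,0,0],
    [0.38,0,0,0,0],
    [0.38,0,0,0,0]
  ]
}}

```text
time: 23.3
tool_pos: [0.5666, -0.1972, 0.169]
ee_rot: [3.082, 1.571, 2.968]
wrist_force: [-0.2, -1.6, 2.4]
width: 0.0585
```

```bash
python3 - <<'E'
from h import *
F=[];Z=[]
for i in range(6):
  b=snap("wrist","w13");o=robot.get_obs();F.append(o["wrist_force"]);Z.append(o["tool_pos"])
print(np.mean(F,0),np.mean(Z,0),o["width"],o["time"])
cl=cv2.createCLAHE(2,(4,4)).apply(b[130:250,176:336].mean(2).astype('uint8'))
cv2.imwrite("pics/w13b.png",cv2.resize(cl,(800,600),interpolation=cv2.INTER_CUBIC))
E
```

```text
[-0.13555083 -1.45781831  1.56887516] [ 0.56657533 -0.19714612  0.16903113] 0.058777246244382055 23.6
```

Request:
{"api": "carry_out", "payload": {
  "targets": [
    [0.38,-0.05,0,0,0],
    [0.38,-0.05,0,0,0],
    [0.38,0,0,0,0],
    [0.38,0,0,0,0]
  ]
}}

```text
time: 24.0
tool_pos: [0.5663, -0.1967, 0.1697]
ee_rot: [2.506, 1.569, 2.392]
wrist_force: [-0.6, 0.7, -2.0]
width: 0.0588
```

```bash
python3 - <<'E'
from h import *
F=[];Z=[]
for i in range(6):
  b=snap("wrist","w14");o=robot.get_obs();F.append(o["wrist_force"]);Z.append(o["tool_pos"])
print(np.mean(F,0),np.mean(Z,0),o["width"],o["time"])
cl=cv2.createCLAHE(2,(4,4)).apply(b[130:250,176:336].mean(2).astype('uint8'))
cv2.imwrite("pics/w14b.png",cv2.resize(cl,(800,600),interpolation=cv2.INTER_CUBIC))
E
```

```text
[-0.27015629  0.12794373 -1.811358  ] [ 0.56650014 -0.1969801   0.17008815] 0.058445012795858495 24.3
```

Request:
{"api": "carry_out", "payload": {
  "targets": [
    [0.38,-0.1,0,0,0],
    [0.38,-0.1,0,0,0],
    [0.38,-0.1,0,0,0],
    [0.38,-0.1,0,0,0],
    [0.38,-0.1,0,0,0],
    [0.38,-0.2,0,0,0],
    [0.38,0,0,0,0]
  ]
}}

```text
time: 25.0
tool_pos: [0.5668, -0.1972, 0.1778]
ee_rot: [-0.213, 1.57, -0.327]
wrist_force: [-0.8, -0.9, -1.3]
width: 0.0586
```

Request:
{"api": "carry_out", "payload": {
  "targets": [
    [0.38,-1,0,0,0],
    [0.38,-1.5,0,0,0],
    [0.38,-1.5,0,0,0],
    [0.38,-1,0,0,0],
    [0.38,0,0,0,0],
    [0.38,0,0,0,0],
    [0.38,0,0,0,0]
  ]
}}

```text
time: 25.7
tool_pos: [0.5663, -0.197, 0.2265]
ee_rot: [2.758, 1.569, 2.644]
wrist_force: [-0.1, 0.9, -1.9]
width: 0.0589
```

```bash
python3 - <<'E'
from h import *
b=snap("wrist","w15");to(.5426,.0432,.187)
cl=cv2.createCLAHE(2,(4,4)).apply(b[115:265,156:356].mean(2).astype('uint8'))
cv2.imwrite("pics/w15b.png",cv2.resize(cl,(800,600),interpolation=cv2.INTER_CUBIC))
E
```

```text
t 25.75 pos [ 0.5662 -0.197   0.2263] yaw_y 83.47 shift cm [ 3.95 23.59 -5.07] w 0.0583 F [ 0.16 -0.48 -2.  ]
```

Request:
{"api": "carry_out", "payload": {
  "targets": [
    [0.38,0,0,0,-7.05],
    [0.38,0,0,0,-7.05],
    [0.38,0,1.3,0,0],
    [0.38,0,2.5,0.1,0],
    [0.38,0,2.5,0.1,0],
    [0.38,0,2.5,0.1,0],
    [0.38,0,2.5,0.1,0],
    [0.38,0,2.5,0.1,0],
    [0.38,0,2.5,0.1,0],
    [0.38,0,2.5,0.1,0],
    [0.38,0,2.5,0.1,0],
    [0.38,0,2,0,0],
    [0.38,0,0.7,0,0],
    [0.38,0,0,0,0],
    [0.38,0,0,0,0],
    [0.38,0,0,0,0]
  ]
}}

```text
time: 27.35
tool_pos: [0.543, 0.041, 0.2272]
ee_rot: [-2.222, 1.57, -2.091]
wrist_force: [0.3, -0.5, -1.4]
width: 0.0585
```

```bash
python3 - <<'E'
from h import *
to(.5428,.0425,.125)
snap("wrist","w16");snap("top","t16")
import fit;from fit import score,G,grad,th
# ring outer circle / closed check in w15 and t16
for f,sel in(("w15",np.cos(th)<.5),):
  G[f]=grad(f)
  R=sorted(((score(f,x,y,.0183,.1126,sel)+score(f,x,y,.0136,.125,None),x,y) for x in np.arange(.536,.551,.0005) for y in np.arange(-.2,-.186,.0005)),reverse=True);print(f,np.array(R[:3]).round(4))
  R=sorted(((score(f,x,y,.0183,.1126,sel),x,y) for x in np.arange(.536,.551,.0005) for y in np.arange(-.2,-.186,.0005)),reverse=True);print("ring",np.array(R[:3]).round(4))
  R=sorted(((score(f,x,y,.0136,.125),x,y) for x in np.arange(.536,.551,.0005) for y in np.arange(-.2,-.186,.0005)),reverse=True);print("spindle",np.array(R[:3]).round(4))
E
```

```text
t 27.35 pos [0.543  0.041  0.2272] yaw_y 97.47 shift cm [1.022e+01 1.600e-01 1.000e-02] w 0.0585 F [ 0.33 -0.53 -1.36]
w15 [[25.1639  0.544  -0.192 ]
 [25.0296  0.5435 -0.1915]
 [24.9401  0.5435 -0.192 ]]
ring [[14.8628  0.547  -0.193 ]
 [14.7688  0.547  -0.1935]
 [14.6011  0.547  -0.1925]]
spindle [[18.0957  0.5435 -0.1925]
 [17.9703  0.5435 -0.193 ]
 [17.7966  0.5435 -0.192 ]]
```

Request:
{"api": "carry_out", "payload": {
  "targets": [
    [0.38,1,0,0.05,0],
    [0.38,2,0,0,0],
    [0.38,2,0,0,0],
    [0.38,2,0,0,0],
    [0.38,1.5,0,0,0],
    [0.38,1.5,0,0,0],
    [0.38,1.5,0,0,0],
    [0.38,1.5,0,0,0],
    [0.38,1,0,0,0],
    [0.38,1,0,0,0],
    [0.38,0.5,0,0,0],
    [0.38,0,0,0,0],
    [0.38,0,0,0,0]
  ]
}}

```text
time: 28.75
tool_pos: [0.5438, 0.0419, 0.0729]
ee_rot: [-0.064, 1.57, 0.068]
wrist_force: [1.1, 0.1, -2.1]
width: 0.0584
```

Request:
{"api": "carry_out", "payload": {
  "targets": [
    [0.38,0.2,0,0,0],
    [0.38,0.2,0,0,0],
    [0.38,0.1,0,0,0],
    [0.38,0,0,0,0],
    [0.38,0,0,0,0]
  ]
}}

```text
time: 29.25
tool_pos: [0.5435, 0.0419, 0.0675]
ee_rot: [0.084, 1.57, 0.216]
wrist_force: [-0.9, 0.8, -1.2]
width: 0.0585
```

Request:
{"api": "carry_out", "payload": {
  "targets": [
    [0.38,0.05,0,0,0],
    [0.37,0,0,0,0],
    [0.36,0,0,0,0],
    [0.34,0,0,0,0],
    [0.3,0,0,0,0],
    [0.2,0,0,0,0],
    [0.05,0,0,0,0],
    [0,0,0,0,0],
    [0,-1,0,0,0],
    [0,-2,0,0,0],
    [0,-3,0,0,0],
    [0,-3,0,0,0],
    [0,-3,0,0,0],
    [0,-1.8,0,0,0],
    [0,0,0,0,0],
    [0,0,0,0,0]
  ]
}}

```text
time: 30.85
tool_pos: [0.5434, 0.0419, 0.205]
ee_rot: [0.043, 1.57, 0.176]
wrist_force: [0.4, -0.2, -0.9]
width: 0.0941
```

```bash
python3 - <<'E'
from h import *
to(.5418,.0428,.2056);b=snap("wrist","w17")
# compare stand/pliers region with w2 (same pose before pick-up)
a=cv2.imread("pics/w2.png")
A=a[150:212,220:292].mean(2).astype(np.float32);B=b[140:222,210:302].mean(2).astype(np.float32)
m=cv2.matchTemplate(B,A,cv2.TM_CCOEFF_NORMED);print(m.max(),np.unravel_index(m.argmax(),m.shape),"(10,10)=no shift")
A=a[178:208,222:240].mean(2).astype(np.float32);B=b[168:218,212:250].mean(2).astype(np.float32);m=cv2.matchTemplate(B,A,cv2.TM_CCOEFF_NORMED);print("plateL",m.max(),np.unravel_index(m.argmax(),m.shape))
A=a[178:208,272:286].mean(2).astype(np.float32);B=b[168:218,262:296].mean(2).astype(np.float32);m=cv2.matchTemplate(B,A,cv2.TM_CCOEFF_NORMED);print("plateR",m.max(),np.unravel_index(m.argmax(),m.shape))
E
```

```text
t 30.85 pos [0.5434 0.0419 0.205 ] yaw_y 97.57 shift cm [-0.06  0.11 -0.15] w 0.0941 F [ 0.38 -0.16 -0.87]
0.9930238 (np.int64(9), np.int64(11)) (10,10)=no shift
plateL 0.9950882 (np.int64(9), np.int64(11))
plateR 0.98806024 (np.int64(9), np.int64(11))
```

Request:
{"api": "carry_out", "payload": {
  "targets": [
    [0,-1.7,0,0,0],
    [0,-1.7,0,0,0],
    [0,0,-2.3,-0.3,0],
    [0,0,-2.3,-0.3,0],
    [0,0,-2.3,-0.3,0],
    [0,0,-2.3,-0.3,0],
    [0,0,-2.3,-0.3,0],
    [0,0,-2.3,-0.3,0],
    [0,0,-2.3,-0.3,0],
    [0,0,-2.3,-0.3,0],
    [0,0,-2.3,-0.3,0],
    [0,0,-2.3,-0.3,0],
    [0,0,0,0,0],
    [0,0,0,0,0]
  ]
}}

```text
time: 32.3
tool_pos: [0.5434, -0.1897, 0.237]
ee_rot: [2.366, 1.567, 2.497]
wrist_force: [-0.2, 0.8, 0.2]
width: 0.0941
```

```bash
python3 - <<'E'
from h import *
import fit;from fit import PJ
b=snap("wrist","w18").mean(2).astype(np.float32)
def rect(f,img,z):
  xs=np.arange(.583,.512,-.002);ys=np.arange(-.165,-.222,-.0015)
  X,Y=np.meshgrid(xs,ys,indexing='ij');u=PJ(f,np.c_[X.ravel(),Y.ravel(),np.full(X.size,z)])
  return xs,ys,cv2.remap(img,u[0].reshape(X.shape).astype(np.float32),u[1].reshape(X.shape).astype(np.float32),1)
xs,ys,r=rect("w18",b,.1126)
print("cols y",ys[0],ys[-1])
for x,row in zip(xs,r):print(f"{x:.3f}",' '.join(f"{int(v)//3:2d}" for v in row))
E
```

```text
cols y -0.165 -0.22050000000000006
0.583 60 60 60 60 60 60 60 60 60 63 67 68 68 68 68 68 68 68 68 68 68 68 68 68 68 68 68 68 68 68 68 68 68 68 67 63 65 68
0.581 60 60 60 60 60 60 60 60 61 64 68 68 68 68 68 68 68 68 68 67 66 65 64 61 61 64 66 65 64 62 59 58 62 65 63 56 61 68
0.579 60 60 60 60 60 60 60 61 64 68 68 67 63 62 65 66 66 65 64 56 48 45 44 43 43 46 47 46 44 44 42 42 45 46 45 46 59 68
0.577 61 60 60 60 60 60 60 61 64 68 68 62 49 44 46 47 47 46 44 43 42 42 42 42 42 42 42 42 42 42 42 42 42 42 42 43 51 55
0.575 60 60 61 60 60 60 60 62 65 67 68 61 50 44 43 43 43 42 41 41 41 42 42 42 42 42 42 42 42 41 42 42 42 42 42 42 42 42
0.573 61 60 61 61 60 60 61 65 68 68 66 58 51 47 46 46 46 46 47 45 42 42 45 46 45 44 43 42 42 43 43 42 42 42 42 42 42 42
0.571 61 61 61 61 61 61 64 67 68 68 64 53 43 38 37 37 38 43 49 46 41 42 47 50 47 46 46 45 48 50 48 44 42 42 42 42 42 42
0.569 60 61 61 61 61 62 66 69 69 68 62 51 44 42 43 44 45 45 46 45 44 43 46 45 39 37 38 39 41 47 49 45 42 42 42 42 42 42
0.567 61 61 60 60 62 65 68 69 69 67 59 49 46 48 49 49 49 48 47 47 48 46 46 47 46 46 44 41 40 45 46 43 42 
[... 2554 characters left out ...]
1 71 73 76 80 81 79 78 79 74 57 50 51 50 49 50 52 52 51 52 54 51 50 51 53 52 52 50 45 42 42 43 44 44
0.521 73 72 73 73 73 71 70 72 76 78 78 78 81 75 55 50 52 53 50 51 54 53 50 49 52 52 51 50 50 50 52 47 43 41 43 44 44 43
0.519 73 73 73 73 72 70 68 70 73 74 72 76 79 66 50 50 53 53 50 50 52 55 55 54 51 52 53 54 50 46 43 43 48 49 47 49 50 53
0.517 73 73 73 73 73 73 71 68 68 70 70 74 75 69 61 57 53 51 50 52 68 76 72 66 59 59 60 58 56 53 49 51 63 68 69 69 70 70
0.515 73 73 73 73 73 73 73 71 67 65 67 72 71 71 72 67 61 61 61 59 61 64 63 62 61 66 69 68 65 63 67 70 71 71 71 71 71 71
0.513 73 73 73 73 73 73 73 73 73 72 72 69 66 68 69 71 70 71 72 71 70 70 70 71 70 67 65 67 71 71 72 72 71 71 71 71 71 71
```

```bash
python3 -c "
from h import *
to(.54,-.19,.24);print(robot.close_job())"
```

```text
t 32.35 pos [ 0.5436 -0.1892  0.2375] yaw_y 97.58 shift cm [-0.25 -0.03 -0.36] w 0.0943 F [-0.38  0.04  0.02]
the job is handed in; nothing more can be done
None
```

I took the steel pliers from their stand, spread the ring to about 0.54 rad, and lowered it over the spindle. I felt the washer at h ≈ 12 mm and pressed it about 3 mm, at a net 6.6 N. I let the ring close while the tips followed outward, then put the pliers back in their stand. The job was handed in at 32.4 s, with the gripper open and clear of everything.

**Checks that agreed**
- **Ring held in the groove:** the washer load on the tool dropped to the pliers' bare weight after about 2 mm of withdrawal, so the groove is holding the ring. The pins came out without a snag.
- **Ring closed:** in the last wrist image the eye holes are about 17 mm apart, the closed spacing. The visible strip of ring at the hinge side fits a ring centred on the spindle.
- **Pliers back in place:** template matching against the picture taken before pick-up gave 0.99 correlation and about 1 px of shift, with both handle plates at rest width.

**Checks that disagreed or failed**
- **Ring position:** an automatic circle fit to the ring's outline put it about 3.5 mm off the spindle in x. I judged that it had caught washer and shadow edges, given the force check and the edge positions.
- **Washer height:** the wrist picture first suggested h of about 4 mm, which left the ring about 1.5 mm too far out. I corrected this after the first contact, when the side force showed it.
- **Final picture:** the 12-picture limit was reached, so I checked the last images by numbers only.

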